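# Gauge moulded kit couplers through a sloping bore and set the tight one aside

### The arm

A 7-joint arm with a two-finger parallel gripper is mounted at the origin on a cart in front of the work surface, level with it; the furniture and walls round the work are solid. World frame = base frame: x ahead of the robot, y to its left, z up, the work surface at z = 0. Lengths are in m, angles in rad, forces in N, time in s.
With the tool pointing down it reaches from about 0.35 to 0.9 m from the base axis. Payload 7.2 kg.
Tool frame: the origin (TCP) lies between the finger pads; the fingertips stand 11 mm ahead of it and the grasp point (between the pads) lies 8 mm behind it (arm.tcp_to_tips is the distance from the TCP to the fingertips, in m); y points along the fingers, x is the direction in which the jaws open and shut, and the axes are right-handed (so a half turn about y gives the same grasp; the last joint's range is limited). The gripper opens to 85 mm and grips with 20 to 120 N. Pads are 22 mm wide; open, the fingers measure 114 mm over their backs; the gripper's body (76 mm by 85 mm) begins 54 mm behind the grasp point. The pads swing forward as they close: fully open they stand 13 mm farther back than shut.
Start: joints at [1.059, 0.411, -0.013, 1.596, 0.006, 1.134, -0.082], TCP at [0.268, -0.564, 0.242] pointing down, gripper open.
Joint ranges: [-2.95, 2.95], [-0.29, 1.99], [-1.47, 1.44], [0.14, 2.54], [-1.03, 4.17], [0.13, 1.85], [-2.86, 2.86]. Speed limits (rad/s): [2.39, 2.39, 3.01, 3.01, 3.14, 3.14, 3.14].

### API

Orientations are given as a unit quaternion [w, x, y, z].
In Python, from bench import arm gives the robot as it stands. Calls block until the motion is done:
- arm.move_pose(position, orientation): joint-space move of the TCP to a pose.
- arm.move_straight(position, orientation=None, vel=0.15, threshold=None): straight line of the TCP; orientation=None keeps the orientation; vel is the mean speed in m/s. With threshold (N) it stops when the force on the tool has changed by that much, and returns True; else False.
- arm.movej(angles): joint-space move.
- arm.grip(opening, effort=None): finger opening in m; effort is the grip in N (None keeps the last); returns when the fingers have stopped.
- arm.hold(seconds).
- arm.inverse_kinematics(position, orientation): joint angles nearest the present ones, or None.
- arm.read_camera(name): name is "scene" or "side" or "wrist"; returns the picture (384x512x3 uint8, red, green, blue); there is no depth.
- arm.camera_info(name): a dict with "intrinsics" (3x3 intrinsics, pixels), "distortion" ([k1, k2, p1, p2, k3] as OpenCV has them; the pictures are not rectified), "R" (3x3) and "t" (3): a world point X has camera coordinates R X + t. Camera axes: x right, y down, z forward; pixel columns grow to the right and rows downward; lengths in m; the calibration is good to about 2 mm. A picture is of the moment at which its call begins: read the wrist's pose just before it. camera_info takes no time and is no camera call; for the wrist camera it gives the pose at the moment of the call.
A pose or a line that the arm cannot do raises arm.MotionError and nothing moves.
- arm.sign_off(): hands the job in, once; it reports no verdict.
Readings, each from a call of its own:
- arm.read_clock(): time.
- arm.read_joints(): joint angles.
- arm.read_qd(): joint speeds.
- arm.read_joint_efforts(): joint torques, N m.
- arm.read_eef_pos(): TCP position.
- arm.read_tcp_rot(): TCP orientation.
- arm.read_force(): force on the tool from outside, world axes, zero at the start.
- arm.read_moment(): the same for the moment, N m.
- arm.read_finger_gap(): finger opening in m.
Only numpy, scipy, OpenCV 4.12 (cv2) and the standard library are available. Lean on these libraries where they do the work, as an engineer would, in place of code of your own. Each camera call takes 0.05 s, during which the arm holds its last target.

### The job

Check the three green couplers in the gauge box: hold each by its spigot and slide it nose first, square to the plate, into the sloping bore until the collar either goes in or stops on the rim. Let every coupler whose collar fits slide right through into the box; draw any whose collar will not go in back out and stand it upright in the red tray. Do not force a tight one, and leave the other things on the desks where they are.

Things in the scene. Friction and masses are not known exactly. Their poses are not given: they have to be found in the camera images.
- coupler_1_mid (a point): Centre of one of three look-alike upright green couplers (80 mm tall, 35 g), on its axis, 40 mm above its foot; z towards the spigot's end. From the foot: nose dia 26 mm, 26 mm long, 1.5 mm chamfer; collar from 26 to 38 mm, 1 mm chamfer; spigot dia 16 mm from 38 to 80 mm, the place to grip. Collar dia 28.5 mm if sound, 31.5 mm if oversize (the only difference; not known which ones).
- coupler_2_mid (a point): Centre of one of three look-alike upright green couplers (80 mm tall, 35 g), on its axis, 40 mm above its foot; z towards the spigot's end. From the foot: nose dia 26 mm, 26 mm long, 1.5 mm chamfer; collar from 26 to 38 mm, 1 mm chamfer; spigot dia 16 mm from 38 to 80 mm, the place to grip. Collar dia 28.5 mm if sound, 31.5 mm if oversize (the only difference; not known which ones).
- coupler_3_mid (a point): Centre of one of three look-alike upright green couplers (80 mm tall, 35 g), on its axis, 40 mm above its foot; z towards the spigot's end. From the foot: nose dia 26 mm, 26 mm long, 1.5 mm chamfer; collar from 26 to 38 mm, 1 mm chamfer; spigot dia 16 mm from 38 to 80 mm, the place to grip. Collar dia 28.5 mm if sound, 31.5 mm if oversize (the only difference; not known which ones).
- gauge_bore (a point): Centre of the bore's mouth on the top face of the gauge plate, about 140 mm above the desk. z points out along the bore axis, 32 degrees from vertical, leaning to the box's front (robot side); x up the slope, y level. Bore dia 30 mm, 16 mm long, then dia 44 mm through the 10 mm lid into the box. A coupler let go with its collar in the bore slides on through by its own weight.
- gauge_plate: The sloping lid of the gauge box (10 mm plywood) with the aluminium gauge plate, 90 x 90 x 16 mm, in its middle; a green ring surrounds the bore's mouth and the face is flat for 45 mm about it. Fixed to the box. Origin on the lid's underside, on the bore axis, 26 mm below the mouth; axes as for the bore.
- gauge_box: Closed wedge-shaped box of plywood with clear sides, fixed to the desk, 222 x 162 mm at its base; the sloping lid rises from 52 mm at the front (-x) to 184 mm at the back. The bore is the only way in. Origin at the centre of its underside, x to the back, z up; inner floor at z = 14 mm.
- rework_tray: Shallow open red plastic tray, fixed, 130 x 100 x 24 mm, walls 4 mm, inner floor 4 mm above the desk. Origin at the centre of its underside; x along the 130 mm side, z up.
- kit_part_0: Bystander: small white kit connector lying loose, 22 x 34 x 22 mm, origin at the centre of its underside.
- kit_part_2: Bystander: small green kit connector lying loose, 16 x 22 x 16 mm (much smaller than the couplers), origin at the centre of its underside.
- mica_jar_0: Bystander: small jar with a white lid and yellow top, dia 42, 34 mm high, origin at the centre of its underside.
- mica_jar_2: Bystander: small jar with a white lid and blue top, dia 42, 34 mm high, origin at the centre of its underside.
- eraser: Bystander: white eraser, 18 x 43 x 11 mm, origin at the centre of its underside.
Mind the look-alikes: they are no part of the job. Leave any white look-alike of the part that bears coupler_2_mid alone.

How it is judged:
By the outcome, as a careful person would: the job done as asked, in the order asked, and still so for the second after the job is handed in, with the robot touching nothing.
It also fails if it takes over 72 s, if anything falls off the work surface, if the arm or the gripper's body presses on something with over 40 N, if the wrist force passes 120 N, or if a joint passes its speed limit or range.

## Working session

There is one attempt and no reset: what is moved stays moved. The work goes in short steps, each a Python script; the robot and the scene stay as the last script left them, time stands still between calls to the robot, and variables do not carry over. Pictures are saved under pics/ and viewed, and the job is handed in when it is done.

```bash
ls; mkdir -p pics; python3 - <<'E'
from bench import arm
import cv2,numpy as np
for n in("scene","side","wrist"):
    im=arm.read_camera(n); cv2.imwrite(f"pics/{n}0.png",im[...,::-1])
    i=arm.camera_info(n); print(n,np.round(i["intrinsics"],1).tolist(),np.round(i["distortion"],3),np.round(-i["R"].T@i["t"],3),np.round(i["R"],3).tolist())
print(arm.read_clock(),arm.read_tcp_rot())
E
```

```text
pics
scene [[497.3, 0.0, 267.2], [0.0, 497.3, 188.5], [0.0, 0.0, 1.0]] [-0.053  0.     0.     0.     0.   ] [-0.329 -0.652  0.673] [[0.566, -0.824, -0.022], [-0.416, -0.264, -0.87], [0.711, 0.502, -0.492]]
side [[401.9, 0.0, 258.7], [0.0, 401.9, 191.3], [0.0, 0.0, 1.0]] [-0.115  0.     0.     0.     0.   ] [0.178 0.667 0.669] [[-0.933, -0.359, -0.008], [-0.199, 0.537, -0.82], [0.299, -0.764, -0.573]]
wrist [[266.8, 0.0, 260.0], [0.0, 266.8, 197.9], [0.0, 0.0, 1.0]] [-0.05  0.    0.    0.    0.  ] [ 0.337 -0.532  0.373] [[0.43, -0.903, -0.002], [-0.862, -0.411, 0.297], [-0.269, -0.126, -0.955]]
0.15 [ 0.59800096 -0.59757044  0.37808592 -0.37730022]
```

View pics/scene0.png

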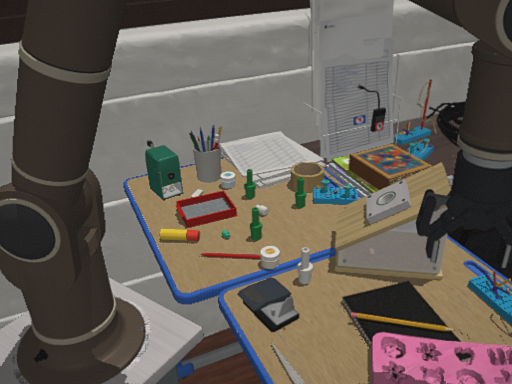

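View pics/side0.png

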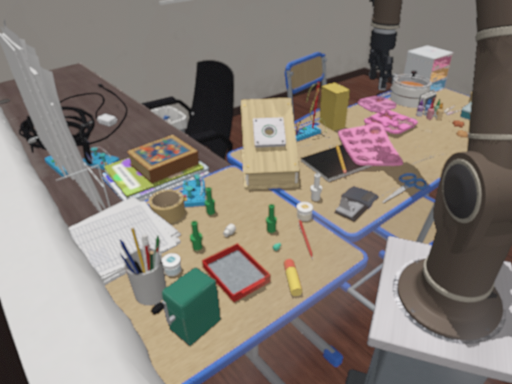

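View pics/wrist0.png

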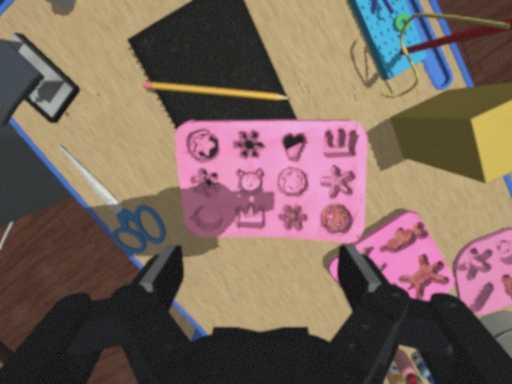

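Scene view: three green bottle-like couplers at about (250,185), (300,193) and (256,225). In the side view they are at (196,237), (210,202) and (271,219). The white look-alike is at (305,268) in the scene view, the small green kit part at (225,234), the red tray at (206,208) and the ring plate at (388,200). Next I'll mask and triangulate.

```bash
cat > h.py <<'E'
import cv2,numpy as np
from bench import arm
from scipy.spatial.transform import Rotation as Rn
def ray(n,uv,i=None):
    i=i or arm.camera_info(n)
    p=cv2.undistortPoints(np.array([[uv]],float),np.array(i["intrinsics"]),np.array(i["distortion"]))[0,0]
    R=np.array(i["R"]);d=R.T@np.r_[p,1];return -R.T@np.array(i["t"]),d/np.linalg.norm(d)
def plane(n,uv,z,i=None):
    c,d=ray(n,uv,i);return c+d*(z-c[2])/d[2]
def tri(rays):
    A=sum(np.eye(3)-np.outer(d,d) for c,d in rays);b=sum((np.eye(3)-np.outer(d,d))@c for c,d in rays)
    X=np.linalg.solve(A,b);return X,[np.linalg.norm((np.eye(3)-np.outer(d,d))@(X-c)) for c,d in rays]
def proj(n,X,i=None):
    i=i or arm.camera_info(n)
    return cv2.projectPoints(np.array([X],float),cv2.Rodrigues(np.array(i["R"]))[0],np.array(i["t"]),np.array(i["intrinsics"]),np.array(i["distortion"]))[0][0,0]
def blobs(bgr,lo,hi,amin=15):
    m=cv2.inRange(cv2.cvtColor(bgr,cv2.COLOR_BGR2HSV),np.array(lo),np.array(hi))
    n,l,s,c=cv2.connectedComponentsWithStats(m)
    return [(s[k].tolist(),np.round(c[k],1).tolist()) for k in range(1,n) if s[k][4]>=amin],l,m
E
python3 - <<'E'
from h import *
s=cv2.imread("pics/scene0.png");d=cv2.imread("pics/side0.png")
for n,im in(("scene",s),("side",d)):
    b,_,_=blobs(im,(60,100,30),(88,255,255))
    for x in b: print(n,x)
    b,_,_=blobs(im,(0,170,70),(8,255,255),60)
    for x in b: print(n,'red',x)
a=cv2.resize(s[140:290,150:350],None,fx=3.9,fy=3.9,interpolation=cv2.INTER_CUBIC);cv2.imwrite("pics/c1.png",a)
a=cv2.resize(s[150:290,320:460],None,fx=4.2,fy=4.2,interpolation=cv2.INTER_CUBIC);cv2.imwrite("pics/c2.png",a)
a=cv2.resize(d[80:320,150:340],None,fx=2.5,fy=2.5,interpolation=cv2.INTER_CUBIC);cv2.imwrite("pics/c3.png",a)
E
```

```text
scene ([190, 134, 9, 16, 29], [193.8, 141.4])
scene ([146, 146, 35, 54, 1136], [161.4, 167.5])
scene ([245, 170, 10, 29, 187], [249.5, 185.7])
scene ([296, 178, 10, 30, 201], [299.9, 193.7])
scene ([322, 180, 7, 4, 21], [325.1, 181.4])
scene ([345, 187, 6, 9, 24], [347.2, 190.3])
scene ([251, 208, 10, 32, 239], [255.4, 225.5])
scene ([222, 230, 7, 8, 44], [225.3, 233.5])
scene red ([176, 191, 61, 36, 811], [205.9, 209.0])
scene red ([187, 230, 12, 11, 125], [192.5, 234.9])
scene red ([202, 253, 58, 6, 167], [231.3, 255.3])
side ([115, 175, 5, 5, 16], [116.6, 177.4])
side ([204, 188, 10, 26, 147], [209.2, 202.0])
side ([267, 205, 9, 27, 152], [271.0, 220.1])
side ([191, 222, 11, 28, 187], [195.7, 237.1])
side ([274, 244, 6, 6, 24], [276.3, 246.3])
side ([163, 269, 57, 76, 2801], [192.3, 304.6])
side red ([203, 245, 62, 56, 517], [232.0, 271.9])
```

View pics/c1.png

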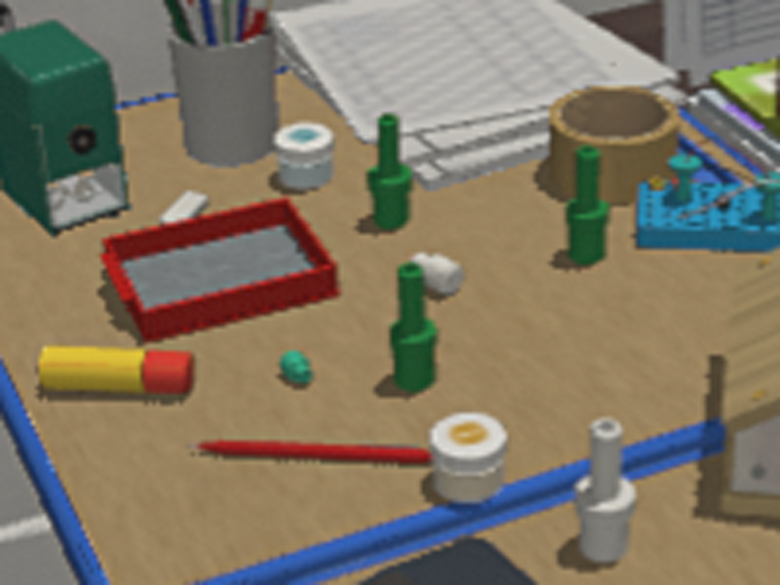

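View pics/c2.png

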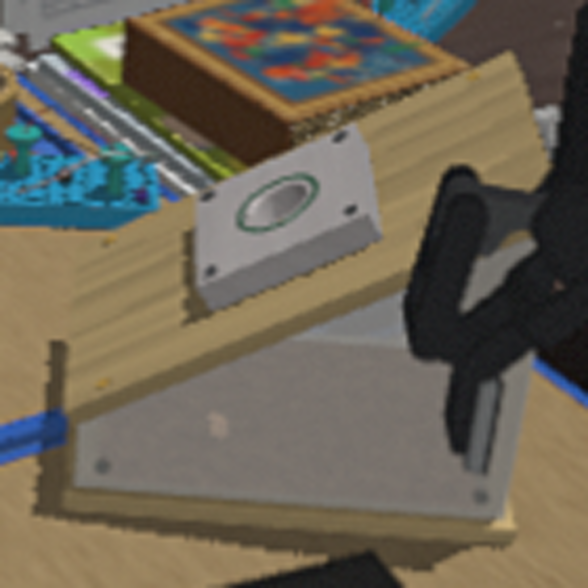

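View pics/c3.png

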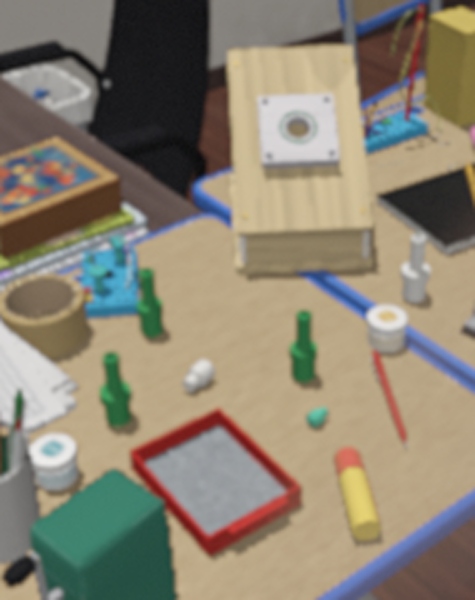

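```bash
cat >> h.py <<'E'
def axis_xy(ims,boxes,z=0.04):
    # ims: {name:(bgr,info)}; boxes {name:bbox}; row-mid points of the mask; vertical axis (x,y)
    A=[];b=[]
    for n,(im,inf) in ims.items():
        x,y,w,hh=boxes[n]
        m=cv2.inRange(cv2.cvtColor(im,cv2.COLOR_BGR2HSV),np.array((55,90,25)),np.array((90,255,255)))[:, x-2:x+w+3]
        pts=[]
        for r in range(y+1,y+hh-3):
            c=np.nonzero(m[r])[0]
            if len(c)>2: pts.append((x-2+(c.min()+c.max())/2,r))
        for p in pts:
            c,d=ray(n,p,inf); nn=np.array([d[1],-d[0]]);nn/=np.linalg.norm(nn)
            A.append(nn/len(pts));b.append(nn@c[:2]/len(pts))
    A=np.array(A);b=np.array(b);s=np.linalg.lstsq(A,b,rcond=None)[0]
    return s,np.abs(A@s-b).max()*20
E
cat > p1.py <<'E'
from h import *
s=cv2.imread("pics/scene0.png");d=cv2.imread("pics/side0.png")
si=arm.camera_info("scene");di=arm.camera_info("side")
ims={"scene":(s,si),"side":(d,di)}
S={"A":[245,170,10,29],"B":[296,178,10,30],"C":[251,208,10,32]}
D={"A":[191,222,11,28],"B":[204,188,10,26],"C":[267,205,9,27]}
for k in S:
    xy,e=axis_xy(ims,{"scene":S[k],"side":D[k]})
    print(k,np.round(xy,4),e)
    for z in(0,.08): print('  z',z,np.round(proj("scene",[*xy,z],si),1),np.round(proj("side",[*xy,z],di),1))
# single view base checks
for k in S:
    x,y,w,h=S[k];print(k,'top tri',end=' ')
    x2,y2,w2,h2=D[k]
    X,e=tri([ray("scene",(x+w/2-.5,y+1.5),si),ray("side",(x2+w2/2-.5,y2+1.5),di)]);print(np.round(X,4),np.round(e,4))
# ring
for n,im,c in(("scene",s,(388,199)),("side",d,(268,131))):
    hsv=cv2.cvtColor(im,cv2.COLOR_BGR2HSV);x,y=c
    r=15 if n=="scene" else 16
    sub=hsv[y-r:y+r,x-r:x+r]
    m=((sub[...,0]>45)&(sub[...,0]<90)&(sub[...,1]>35)).astype(np.uint8)
    ys,xs=np.nonzero(m);print(n,len(xs))
    if len(xs)>5:
        e=cv2.fitEllipse(np.c_[xs+x-r,ys+y-r].astype(np.float32));print(e)
    cv2.imwrite(f"pics/r_{n}.png",np.hstack([cv2.resize(im[y-r:y+r,x-r:x+r],None,fx=12,fy=12,interpolation=0),cv2.cvtColor(cv2.resize(m*255,None,fx=12,fy=12,interpolation=0),cv2.COLOR_GRAY2BGR)]))
E
python3 p1.py
```

```text
A [0.5829 0.0484] 0.0015335738969773222
  z 0 [250.  196.5] [197.1 246.8]
  z 0.08 [248.8 169.9] [193.7 221.4]
B [ 0.6154 -0.0879] 0.0019233995738417164
  z 0 [299.9 205.4] [210.2 211.9]
  z 0.08 [300.2 178.2] [207.8 187.6]
C [ 0.436  -0.0765] 0.0011263624461908817
  z 0 [255.9 237.7] [270.9 229.5]
  z 0.08 [254.8 208.7] [271.2 204.5]
A top tri [0.58   0.0458 0.0752] [0.0023 0.0023]
B top tri [ 0.6147 -0.0884  0.0753] [0.0013 0.0013]
C top tri [ 0.4375 -0.0761  0.0755] [0.0017 0.0017]
scene 28
((385.7107238769531, 197.91436767578125), (9.47366714477539, 19.9691104888916), 61.827091217041016)
side 0
```

```bash
python3 - <<'E'
from h import *
s=cv2.imread("pics/scene0.png");d=cv2.imread("pics/side0.png")
a=cv2.resize(s[175:225,360:415],None,fx=7,fy=7,interpolation=cv2.INTER_CUBIC)
b=cv2.resize(d[105:160,240:300],None,fx=6.4,fy=6.4,interpolation=cv2.INTER_CUBIC)
h=min(a.shape[0],b.shape[0]);cv2.imwrite("pics/r1.png",np.hstack([a[:h],b[:h]]))
E
```

```text
(no output)
```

View pics/r1.png

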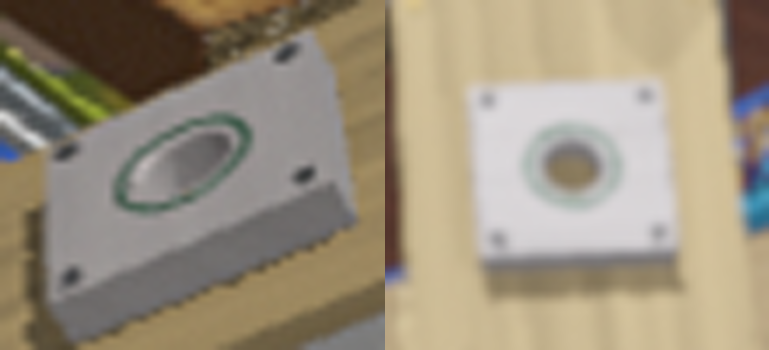

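```bash
python3 - <<'E'
from h import *
si=arm.camera_info("scene");di=arm.camera_info("side")
f=lambda p,o,k:(p[0]/k+o[0]-.5,p[1]/k+o[1]-.5)
S=[f(p,(360,175),7) for p in[(66,151),(71,276),(288,51),(304,174),(183,163)]]
D=[f(p,(240,105),6.4) for p in[(113,240),(273,233),(102,99),(260,95),(187,165)]]
P=[]
for a,b in zip(S,D):
    X,e=tri([ray("scene",a,si),ray("side",b,di)]);print(np.round(X,4),np.round(e,4));P.append(X)
P=np.array(P);print('mean4',P[:4].mean(0))
up=(P[2]+P[3]-P[0]-P[1])/2; lv=(P[1]+P[3]-P[0]-P[2])/2
print(up,np.linalg.norm(up),lv,np.linalg.norm(lv)); n=np.cross(up,lv);n/=np.linalg.norm(n);print(n,np.degrees(np.arccos(abs(n[2]))),np.degrees(np.arctan2(up[1],up[0])),np.degrees(np.arctan2(lv[1],lv[0])))
# tray top-rim outer corners from mask convex hull
for n in("scene","side"):
    im=cv2.imread(f"pics/{n}0.png");b,l,m=blobs(im,(0,120,50),(9,255,255),300)
    for st,c in b: print(n,st,c)
im=cv2.imread("pics/scene0.png")
for p in [(177,202),(228,191.5),(237,212),(185,226)]: print(plane("scene",p,.024 if p[1]<220 else 0,si))
a=cv2.resize(im[180:235,165:245],None,fx=8,fy=8,interpolation=cv2.INTER_CUBIC);cv2.imwrite("pics/t1.png",a)
im=cv2.imread("pics/side0.png");a=cv2.resize(im[235:310,195:275],None,fx=7.5,fy=7.5,interpolation=cv2.INTER_CUBIC);cv2.imwrite("pics/t2.png",a)
E
```

```text
[ 0.5583 -0.2964  0.1209] [0.0008 0.0008]
[ 0.4924 -0.3279  0.1209] [0.0008 0.0008]
[ 0.5855 -0.3539  0.161 ] [0.0004 0.0004]
[ 0.5185 -0.3847  0.1607] [0.0008 0.0008]
[ 0.5389 -0.3415  0.1407] [0.0006 0.0006]
mean4 [ 0.53865708 -0.34072146  0.14087688]
[ 0.02662855 -0.05718054  0.03994872] 0.07466320120553038 [-0.06642829 -0.03114331 -0.00014912] 0.07336651784193075
[ 0.22868072 -0.48372815 -0.84481489] 32.34789139389556 -65.0289600473994 -154.88159840707752
scene [176, 190, 61, 38, 910] [206.0, 209.0]
scene [180, 353, 81, 31, 826] [224.7, 372.5]
side [202, 244, 68, 58, 905] [236.3, 272.5]
[0.42755576 0.16460919 0.024     ]
[0.54007289 0.08763185 0.024     ]
[0.47237541 0.00575595 0.024     ]
[0.38213879 0.09842365 0.        ]
```

View pics/t1.png

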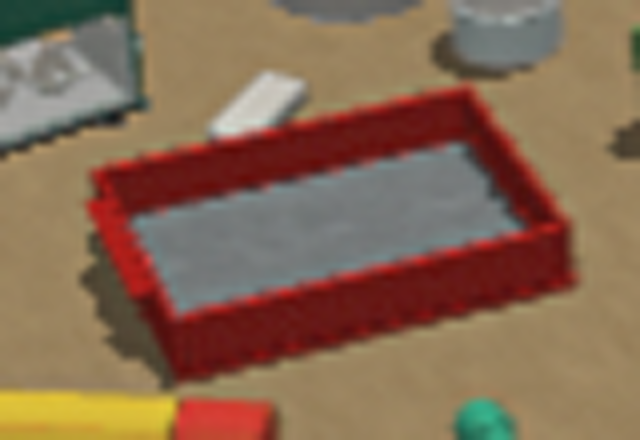

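View pics/t2.png

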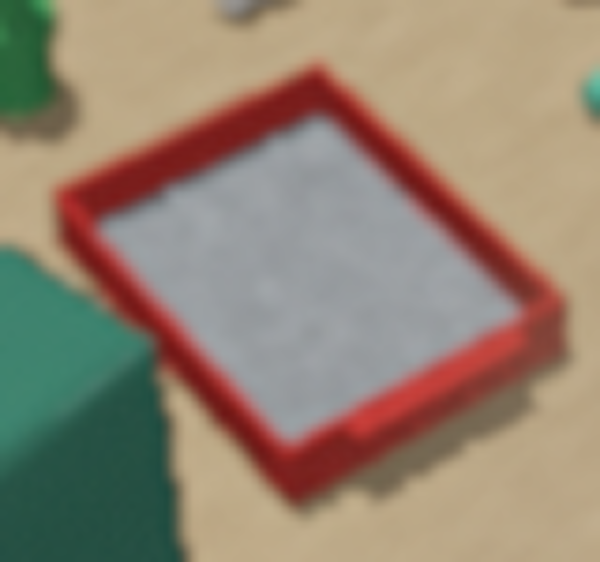

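```bash
cat >> h.py <<'E'
BORE=np.array([.5388,-.3412,.1408])
az=np.radians(-65.0);t=np.radians(32)
ZB=np.array([-np.sin(t)*np.cos(az),-np.sin(t)*np.sin(az),np.cos(t)])
XB=np.array([np.cos(t)*np.cos(az),np.cos(t)*np.sin(az),np.sin(t)])
YB=np.cross(ZB,XB)
def Rtool(ap,jaw):
    y=np.array(ap,float)/np.linalg.norm(ap);x=np.array(jaw,float);x-=y*(x@y);x/=np.linalg.norm(x)
    return np.c_[x,y,np.cross(x,y)]
def quat(R): 
    q=Rn.from_matrix(R).as_quat();return np.r_[q[3],q[:3]]
def qdown(deg): 
    a=np.radians(deg);return quat(Rtool([0,0,-1],[np.cos(a),np.sin(a),0]))
def qbore(deg):
    a=np.radians(deg);return quat(Rtool(-ZB,np.cos(a)*XB+np.sin(a)*YB))
CP={"A":(.5829,.0484),"B":(.6154,-.0879),"C":(.4360,-.0765)}
E
python3 - <<'E'
from h import *
q=arm.read_tcp_rot();R=Rn.from_quat([*q[1:],q[0]]).as_matrix();print(np.round(R,3))
p=np.array(arm.read_eef_pos());i=arm.camera_info("wrist");c=-i["R"].T@i["t"]
print("cam in tool",np.round(R.T@(c-p),4),np.round(R.T@i["R"].T,3).tolist(), arm.tcp_to_tips, arm.read_finger_gap(),arm.read_clock())
f=lambda p,o,k:(p[0]/k+o[0]-.5,p[1]/k+o[1]-.5)
si=arm.camera_info("scene");di=arm.camera_info("side")
S=[f(p,(165,180),8) for p in[(95,172),(472,90),(572,222),(170,318)]]
D=[f(p,(195,235),7.5) for p in[(318,68),(60,195),(560,300),(292,455)]]
for s in S: print('S',np.round(plane("scene",s,.024,si),4))
for s in D: print('D',np.round(plane("side",s,.024,di),4))
for d in range(0,360,30):
    for pos in(BORE+ZB*.02,BORE+ZB*.12):
        j=arm.inverse_kinematics(pos,qbore(d));print(d,None if j is None else np.round(j,2),end=' | ')
    print()
for k in CP:
    for d in range(0,360,45):
        j=arm.inverse_kinematics([*CP[k],.2],qdown(d));print(k,d,None if j is None else np.round(j,2))
E
```

```text
[[ 0.429 -0.001  0.903]
 [-0.903  0.001  0.429]
 [-0.001 -1.    -0.   ]]
cam in tool [ 0.0006 -0.131   0.076 ] [[1.0, 0.001, -0.001], [0.001, -0.297, 0.955], [0.001, -0.955, -0.297]] 0.011 0.08547801761044653 0.15
S [0.4304 0.1695 0.024 ]
S [0.5368 0.1002 0.024 ]
S [0.4887 0.0214 0.024 ]
S [0.3795 0.0902 0.024 ]
D [0.485  0.0268 0.024 ]
D [0.5353 0.1065 0.024 ]
D [0.3797 0.0934 0.024 ]
D [0.4289 0.1739 0.024 ]
0 [ 0.21  0.35  0.06  2.06  0.9   0.52 -1.63] | 0 [ 0.7   0.23 -0.61  2.03  0.89  0.81 -1.61] | 
30 [ 0.31  0.36 -0.07  2.06  0.95  0.56 -1.15] | 30 [ 0.68  0.23 -0.58  2.03  0.88  0.81 -1.08] | 
60 [ 0.36  0.36 -0.13  2.05  0.98  0.58 -0.64] | 60 [ 0.69  0.23 -0.59  2.03  0.88  0.81 -0.56] | 
90 [ 0.4   0.36 -0.18  2.05  1.    0.59 -0.13] | 90 [ 0.56  0.21 -0.44  2.04  0.84  0.78 -0.01] | 
120 [ 0.48  0.37 -0.27  2.05  1.03  0.62  0.37] | 120 [ 0.5   0.2  -0.38  2.04  0.82  0.77  0.53] | 
150 [ 0.54  0.38 -0.35  2.04  1.06  0.65  0.87] | 150 [ 0.55  0.21 -0.43  2.04  0.84  0.78  1.04] | 
180 [ 0.63  0.4  -0.46  2.04  1.1   0.68  1.37] | 180 [ 0.62  0.22 -0.52  2.03  0.86  0.79
[... 1003 characters left out ...]
0.55]
B 90 [ 0.54  0.54 -0.69  1.62  0.37  1.12  1.33]
B 135 [ 0.82  0.78 -1.24  1.6   0.75  1.32  1.83]
B 180 [-0.69  0.77  1.25  1.7  -0.77  1.25 -2.4 ]
B 225 [ 0.12  0.44 -0.07  1.65  0.04  1.05 -2.32]
B 270 [ 0.22  0.45 -0.22  1.64  0.11  1.06 -1.6 ]
B 315 [ 0.32  0.47 -0.36  1.63  0.18  1.07 -0.87]
C 0 [ 0.56  0.19 -0.56  2.04  0.13  0.94 -0.06]
C 45 [ 0.64  0.21 -0.64  2.04  0.15  0.95  0.7 ]
C 90 [ 0.73  0.23 -0.76  2.03  0.19  0.95  1.45]
C 135 [ 1.08  0.38 -1.22  2.02  0.42  1.03  2.02]
C 180 [-0.99  0.32  1.3   2.12 -0.38  0.97 -2.63]
C 225 [ 0.27  0.16 -0.23  2.06  0.04  0.93 -2.34]
C 270 [ 0.37  0.17 -0.34  2.05  0.07  0.93 -1.58]
C 315 [ 0.47  0.18 -0.45  2.04  0.1   0.94 -0.82]
```

```bash
python3 - <<'E'
from h import *
arm.move_pose(BORE+ZB*.11,qbore(90))
i=arm.camera_info("wrist");im=arm.read_camera("wrist")[...,::-1].copy()
cv2.imwrite("pics/bw.png",im);np.save("bw.npy",{k:np.array(v) for k,v in i.items()},allow_pickle=True)
print(arm.read_clock(),arm.read_eef_pos(),BORE+ZB*.11,proj("wrist",BORE,i))
E
```

```text
1.5917 [ 0.51340835 -0.29022459  0.2340787 ] [ 0.51416511 -0.2883703   0.23408529] [261.23648419 198.06829406]
```

View pics/bw.png

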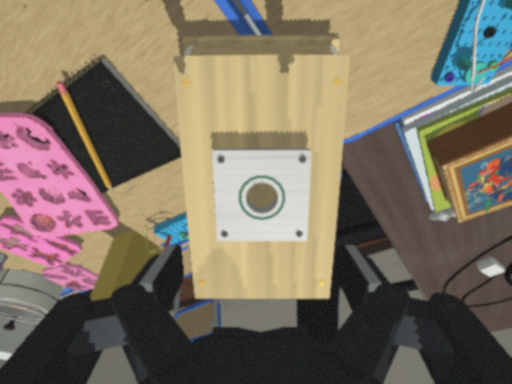

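The wrist picture shows the plate square-on with the bore ring at about (262,197). The bolts are at (221,159), (303,158), (224,234) and (299,234).

```bash
python3 - <<'E'
from h import *
im=cv2.imread("pics/bw.png");i=np.load("bw.npy",allow_pickle=True).item()
hsv=cv2.cvtColor(im,cv2.COLOR_BGR2HSV)
m=np.zeros(im.shape[:2],np.uint8);x0,y0=235,170
sub=hsv[y0:225,x0:292];mm=((sub[...,0]>45)&(sub[...,0]<100)&(sub[...,1]>60));ys,xs=np.nonzero(mm)
e=cv2.fitEllipse(np.c_[xs+x0,ys+y0].astype(np.float32));print(len(xs),e)
# dark bolts
g=cv2.cvtColor(im,cv2.COLOR_BGR2GRAY);B=[]
for (x,y) in[(221,159),(303,158),(224,234),(299,234)]:
    s=g[y-5:y+6,x-5:x+6].astype(float);w=np.clip(s.max()*.75-s,0,None);yy,xx=np.mgrid[-5:6,-5:6];B.append((x+(w*xx).sum()/w.sum(),y+(w*yy).sum()/w.sum()))
print(np.round(B,1))
def pl(uv):
    c,d=ray("wrist",uv,i);return c+d*(((BORE-c)@ZB)/(d@ZB))
for uv in [e[0]]+B:
    X=pl(uv)-BORE;print(np.round([X@XB,X@YB,X@ZB],4))
# bore colour region centroid
sub=hsv[185:210,250:276];mm=sub[...,1]>60;ys,xs=np.nonzero(mm);print('hole',xs.mean()+250,ys.mean()+185,len(xs))
si=arm.camera_info("scene");di=arm.camera_info("side")
X,er=tri([ray("scene",(385.7,197.9),si),ray("side",(268.7,130.3),di),ray("wrist",e[0],i)]);print(X,er)
E
```

```text
14 ((261.1948547363281, 197.14772033691406), (41.47300338745117, 44.3575439453125), 86.56060028076172)
[[220.5 158.8]
 [302.  158.5]
 [224.  233.4]
 [298.7 233.2]]
[-0.0009 -0.     -0.    ]
[-0.0372 -0.0367  0.    ]
[-0.0374  0.0369 -0.    ]
[ 0.0364 -0.0367 -0.    ]
[ 0.0363  0.0369 -0.    ]
hole 261.7822410147992 195.13742071881606 473
[ 0.53890009 -0.34137742  0.14028572] [np.float64(0.0008023667981309616), np.float64(0.00027298015424530645), np.float64(0.0006148080328369585)]
```

```bash
sed -i 's/^BORE=.*/BORE=np.array([.5388,-.3412,.1408])/' h.py; cat >> h.py <<'E'
BORE=BORE-XB*.0006
def snap(tag):
    i={k:np.array(v) for k,v in arm.camera_info("wrist").items()};im=arm.read_camera("wrist")[...,::-1].copy()
    cv2.imwrite(f"pics/{tag}.png",im);np.save(f"{tag}.npy",i,allow_pickle=True);return im,i
E
python3 - <<'E'
from h import *
arm.grip(.05,40)
x,y=CP["C"]
p=np.array(arm.read_eef_pos());arm.move_pose([x,y,.17],qdown(25));arm.hold(.2)
im,i=snap("C1");print(arm.read_clock(),arm.read_eef_pos(),arm.read_finger_gap(),arm.read_force())
for z in(0,.08):print(proj("wrist",[x,y,z],i))
b,_,_=blobs(im,(55,90,25),(90,255,255));print(b)
E
```

```text
3.2 [ 0.43613216 -0.07696144  0.17006414] 0.05021765612338154 [ 0.74587747 -0.03449769  0.29348602]
[259.78109689 182.43994762]
[259.71366234 204.52159429]
[([245, 109, 20, 20, 224], [254.5, 118.7]), ([416, 127, 69, 30, 1408], [447.9, 142.1]), ([248, 173, 27, 39, 736], [260.9, 191.3]), ([376, 241, 50, 52, 1080], [399.3, 265.7]), ([424, 293, 24, 23, 245], [435.6, 304.8])]
```

View pics/C1.png

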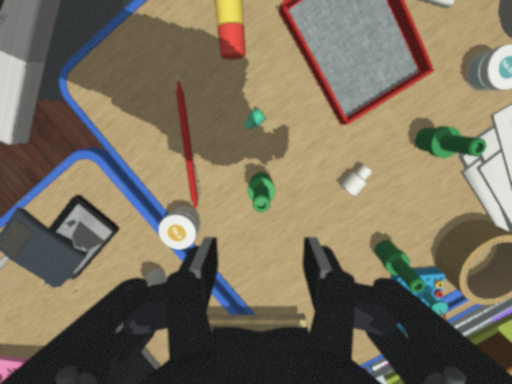

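Three tall green parts with a collar and spigot appear here: C at (261,191), A at (448,142) and B at (399,266). The cone at (255,118) is the small kit connector, and the white look-alike is out of this list. Here is an enlarged crop of C to confirm it.

```bash
python3 - <<'E'
from h import *
im=cv2.imread("pics/C1.png");i=np.load("C1.npy",allow_pickle=True).item()
a=cv2.resize(im[165:220,235:290],None,fx=9,fy=9,interpolation=cv2.INTER_CUBIC);cv2.imwrite("pics/C1c.png",a)
print(plane("wrist",(261.5,204),.08,i))
E
```

```text
[ 0.43721116 -0.07540432  0.08      ]
```

View pics/C1c.png

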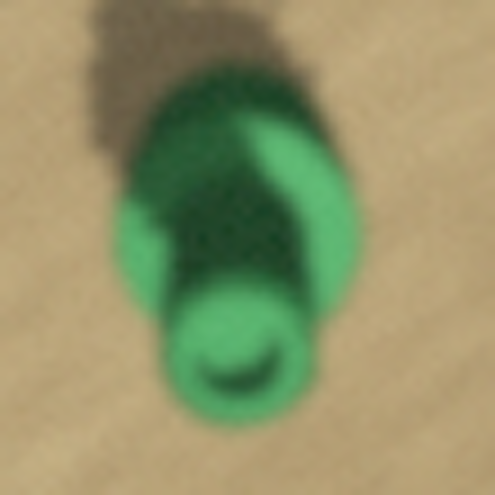

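```bash
cat >> h.py <<'E'
H=.059
def pick(x,y):
    q=qdown(25)
    arm.move_straight([x,y,.11],q,vel=.2)
    arm.hold(.1)
    r=arm.move_straight([x,y,H],q,vel=.1,threshold=8);print("descend stop",r)
    arm.hold(.15);print("tcp",np.round(arm.read_eef_pos(),4))
    arm.grip(0.0,40);print("gap",arm.read_finger_gap())
    arm.move_straight([x,y,.24],q,vel=.25)
def tcp(d,u=0,v=0): return BORE+ZB*(H-d)+XB*u+YB*v
def fb():
    f=np.array(arm.read_force());return np.round([f@XB,f@YB,f@ZB],2)
def bp():
    X=np.array(arm.read_eef_pos())-BORE;return np.round([X@XB*1e3,X@YB*1e3,(H-X@ZB)*1e3],2)
E
python3 - <<'E'
from h import *
pick(.4367,-.0756)
arm.hold(.1);snap("C2")
arm.move_pose(tcp(-.035),qbore(90));arm.hold(.3)
print(arm.read_clock(),fb(),bp(),arm.read_finger_gap())
snap("C3")
cv2.imwrite("pics/C3s.png",arm.read_camera("side")[80:200,200:340,::-1].repeat(4,0).repeat(4,1))
E
```

```text
descend stop False
tcp [ 0.4372 -0.0757  0.0597]
gap 0.014746890374729066
7.2167 [-0.35  0.09 -0.01] [ 1.000e-02  1.500e-01 -3.532e+01] 0.014858919849727288
```

View pics/C3.png

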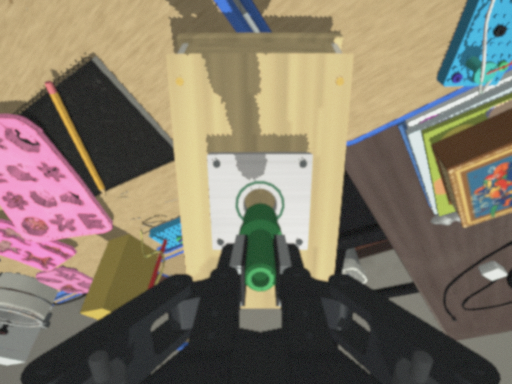

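View pics/C3s.png

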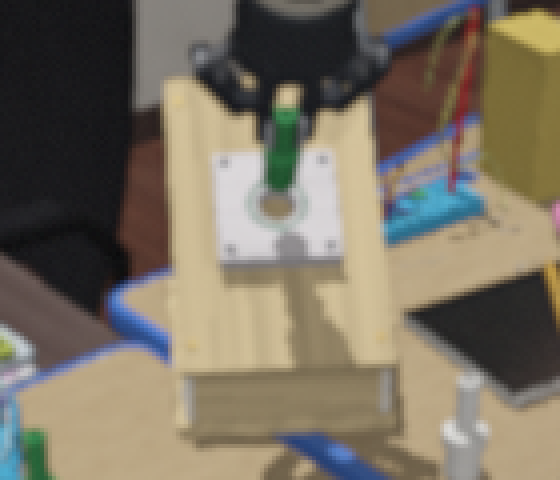

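The coupler is held with its axis on the bore. The spigot end is at (261,275) and the ring at (261,201). Next I'll insert the nose and feel for the centre.

```bash
cat >> h.py <<'E'
def ins(u=0,v=0,d=.021):
    arm.move_straight(tcp(.001,u,v),qbore(90),vel=.1)
    r=arm.move_straight(tcp(d,u,v),qbore(90),vel=.03,threshold=5)
    print("ins stop",r,bp(),fb());return r
def probe(d,u=0,v=0,th=3):
    # feel the bore wall both ways along each axis; returns centre (u,v)
    q=qbore(90);c=[u,v]
    for ax in(1,0):
        ends=[]
        for s in(1,-1):
            t=list(c);t[ax]+=s*.005
            r=arm.move_straight(tcp(d,*t),q,vel=.02,threshold=th)
            ends.append(bp()[ax]/1e3);print("probe",ax,s,r,bp(),fb())
            arm.move_straight(tcp(d,*c),q,vel=.04)
        c[ax]=sum(ends)/2
    return c
E
python3 - <<'E'
from h import *
print("proj",proj("wrist",BORE+ZB*.115),proj("wrist",BORE+ZB*.035))
if not ins():
    c=probe(.021);print(c)
    arm.move_straight(tcp(.021,*c),qbore(90),vel=.04);arm.hold(.2);print(bp(),fb())
print(arm.read_clock())
E
```

```text
proj [259.14084985 280.47265208] [259.39659803 218.77621921]
ins stop False [-0.05  0.06 21.  ] [-0.53  0.41  0.02]
probe 1 1 True [-0.13  1.78 21.36] [0.55 0.13 0.74]
probe 1 -1 True [-0.38 -2.1  20.86] [0.36 1.04 0.89]
probe 0 1 True [ 3.11 -0.49 21.46] [ 0.04  0.24 -1.15]
probe 0 -1 True [-1.52 -0.26 21.05] [ 2.05 -0.49  2.11]
[np.float64(0.0007949999999999999), np.float64(-0.0001600000000000001)]
[ 0.72 -0.14 21.04] [ 0.28 -0.6  -0.19]
11.0917
```

```bash
cat >> h.py <<'E'
def collar(c,d=.034,th=5):
    r=arm.move_straight(tcp(d,*c),qbore(90),vel=.02,threshold=th);print("collar stop",r,bp(),fb(),"gap",arm.read_finger_gap());return r
E
python3 - <<'E'
from h import *
r=collar((.0008,-.00015));arm.hold(.1);print(bp(),fb(),arm.read_clock());snap("C4")
E
```

```text
collar stop False [ 0.76 -0.09 33.99] [-0.42  0.55 -0.52] gap 0.01479724913967494
[ 0.89 -0.1  33.89] [ 0.1  -0.27  0.51] 11.9917
```

View pics/C4.png

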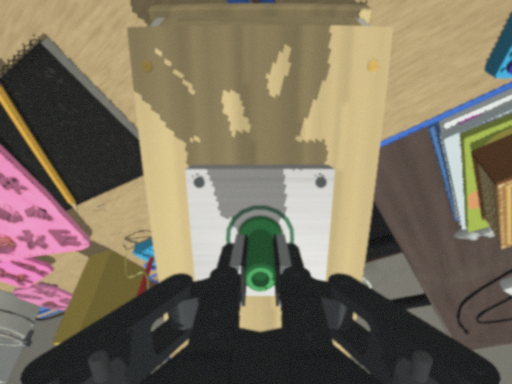

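The collar went 8 mm in with about 0 N, and the spigot end has not moved in the grip, at (261,276). C is sound, so I'll release it.

```bash
python3 - <<'E'
from h import *
arm.grip(.05,40);arm.hold(.4)
arm.move_straight(tcp(-.06),qbore(90),vel=.2);snap("C5");print(arm.read_clock())
cv2.imwrite("pics/C5s.png",cv2.resize(arm.read_camera("scene")[150:290,320:460,::-1],None,fx=4,fy=4))
E
```

```text
13.5417
```

View pics/C5.png

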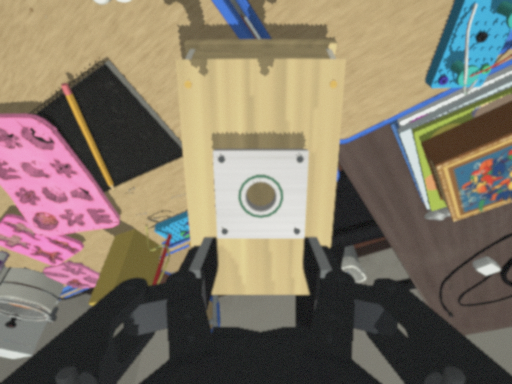

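View pics/C5s.png

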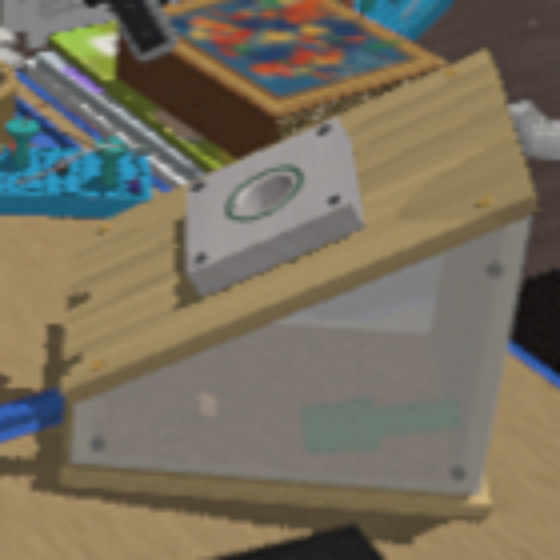

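C is inside the box: it is visible through the clear side at (370,425) in the scene crop, and the bore is empty. Next is B.

```bash
python3 - <<'E'
from h import *
x,y=CP["B"]
arm.move_pose([x,y,.2],qdown(25));arm.hold(.2)
im,i=snap("B1");print(arm.read_clock(),bp(),proj("wrist",[x,y,.08],i))
u,v=map(int,proj("wrist",[x,y,.08],i))
a=cv2.resize(im[v-35:v+20,u-27:u+28],None,fx=9,fy=9,interpolation=cv2.INTER_CUBIC);cv2.imwrite("pics/B1c.png",a);print(u-27,v-35)
E
```

```text
14.7333 [-134.44  175.62  -95.68] [260.80534979 194.32162736]
233 159
```

View pics/B1.png

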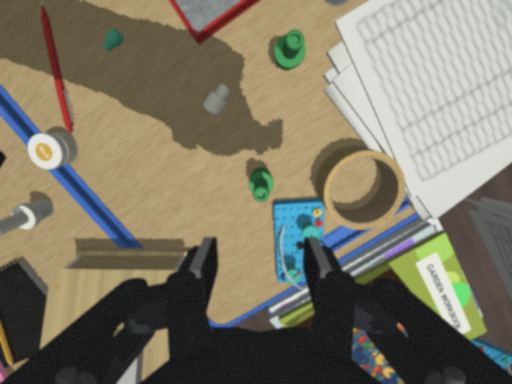

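View pics/B1c.png

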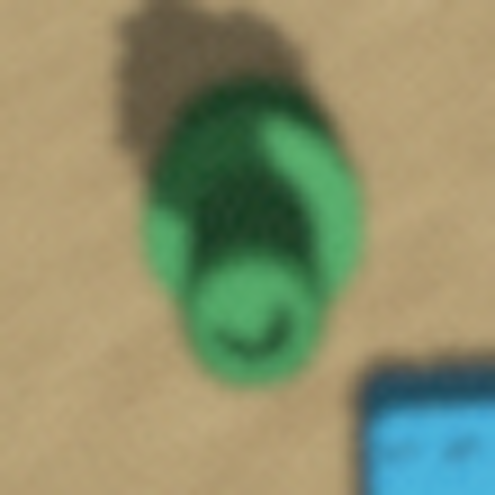

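```bash
python3 - <<'E'
from h import *
im=cv2.imread("pics/B1.png");i=np.load("B1.npy",allow_pickle=True).item()
cx,cy=251/9-.5+233,320/9-.5+159
top=plane("wrist",(cx,cy),.08,i);print("top",cx,cy,top)
si=arm.camera_info("scene")
X,e=tri([ray("scene",(325.1,181.4),si),ray("wrist",(312,232),i)]);print("peg",X,e)
for z in(.02,.04,.06):
    for uv in((312,232),(275,203),(290,204),(330,200)):
        P=plane("wrist",uv,z,i)-np.r_[top[:2],0];a=np.radians(25);print(z,uv,"along jaw",round(P[0]*np.cos(a)+P[1]*np.sin(a),4),"perp",round(-P[0]*np.sin(a)+P[1]*np.cos(a),4))
a=cv2.resize(im[130:290,200:420],None,fx=3.5,fy=3.5,interpolation=cv2.INTER_CUBIC);cv2.imwrite("pics/B1d.png",a)
s=cv2.imread("pics/scene0.png");cv2.imwrite("pics/B1e.png",cv2.resize(s[165:215,285:365],None,fx=8,fy=8,interpolation=cv2.INTER_CUBIC))
E
```

```text
top 260.3888888888889 194.05555555555554 [ 0.61491414 -0.08782576  0.08      ]
peg [ 0.69586737 -0.11549473  0.04114236] [np.float64(0.000699048010137887), np.float64(0.0006990480101378902)]
0.02 (312, 232) along jaw 0.0659 perp -0.0682
0.02 (275, 203) along jaw 0.018 perp -0.0292
0.02 (290, 204) along jaw 0.0365 perp -0.0305
0.02 (330, 200) along jaw 0.0856 perp -0.0254
0.04 (312, 232) along jaw 0.0617 perp -0.0591
0.04 (275, 203) along jaw 0.0168 perp -0.0226
0.04 (290, 204) along jaw 0.0342 perp -0.0238
0.04 (330, 200) along jaw 0.0801 perp -0.019
0.06 (312, 232) along jaw 0.0574 perp -0.0499
0.06 (275, 203) along jaw 0.0157 perp -0.0159
0.06 (290, 204) along jaw 0.0318 perp -0.0171
0.06 (330, 200) along jaw 0.0746 perp -0.0126
```

View pics/B1d.png

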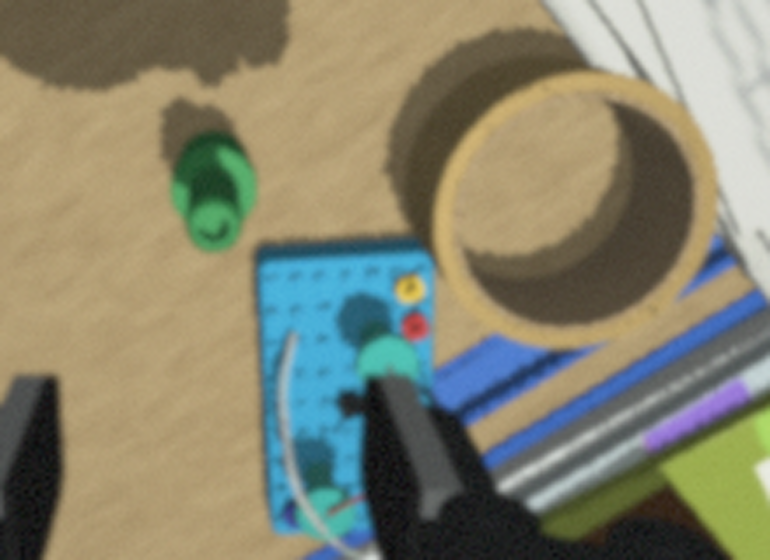

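View pics/B1e.png

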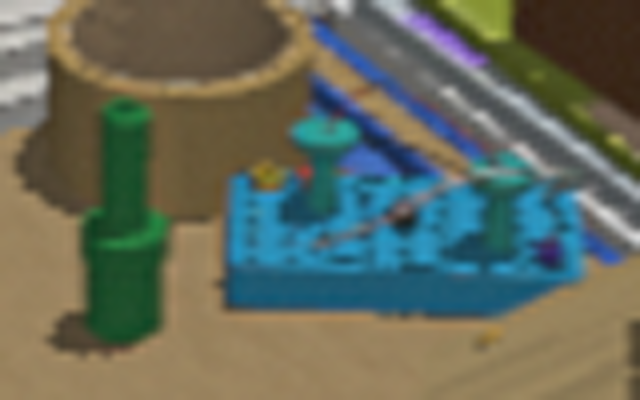

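```bash
cat >> h.py <<'E'
def go(x,y,tag):
    pick(x,y)
    arm.move_pose(tcp(-.035),qbore(90));arm.hold(.3)
    print(arm.read_clock(),fb(),bp(),arm.read_finger_gap());snap(tag+"3")
    if ins(.0008,-.00015): return
    c=probe(.021,.0008,-.00015);print(c)
    c=[np.clip(c[0],-.0005,.002),np.clip(c[1],-.0015,.0015)]
    arm.move_straight(tcp(.021,*c),qbore(90),vel=.04);arm.hold(.15);print(bp(),fb())
    collar(c);arm.hold(.1);print(bp(),fb(),arm.read_clock());snap(tag+"4")
E
python3 - <<'E'
from h import *
arm.grip(.038,40)
go(.6149,-.0878,"B")
E
```

```text
descend stop False
tcp [ 0.6155 -0.0878  0.0598]
gap 0.014617374710932989
18.925 [-1.24  0.81 -0.59] [ -0.13   0.79 -34.94] 0.014579815048521823
ins stop False [ 0.75 -0.09 20.98] [-0.3  -0.36 -0.28]
probe 1 1 True [ 0.44  1.95 21.38] [-0.68  0.6   0.46]
probe 1 -1 True [ 0.48 -2.45 20.9 ] [1.56 1.95 0.12]
probe 0 1 True [ 2.84 -0.5  21.46] [-0.09  0.79  0.58]
probe 0 -1 True [-1.71 -0.36 21.04] [2.59 0.1  1.71]
[np.float64(0.0005649999999999999), np.float64(-0.0002500000000000002)]
[ 0.45 -0.28 21.07] [ 0.48 -0.15 -0.48]
collar stop False [ 0.51 -0.18 33.98] [-0.42 -0.18  0.05] gap 0.014637325842629716
[ 0.58 -0.14 33.89] [-0.21 -0.23 -0.22] 23.6083
```

```bash
python3 - <<'E'
import cv2,numpy as np
a=cv2.imread("pics/B3.png");b=cv2.imread("pics/B4.png");cv2.imwrite("pics/B34.png",np.hstack([a[130:330,160:360],b[130:330,160:360]]).repeat(2,0).repeat(2,1))
E
```

```text
(no output)
```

View pics/B34.png

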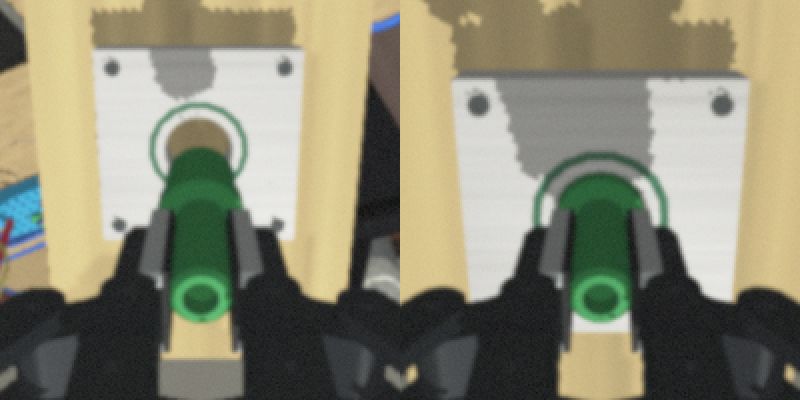

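B's collar also went 8 mm in with no force. Its spigot end stays at (200,300) in both crops, so it has not slipped in the grip. Releasing B, then looking at A.

```bash
python3 - <<'E'
from h import *
arm.grip(.05,40);arm.hold(.4)
arm.move_straight(tcp(-.06),qbore(90),vel=.2);im,_=snap("B5")
s=arm.read_camera("scene")[...,::-1]
cv2.imwrite("pics/B5s.png",np.hstack([cv2.resize(s[150:290,320:460],(400,400)),cv2.resize(im[130:270,190:330],(400,400))]))
x,y=CP["A"]
arm.move_pose([x,y,.2],qdown(25));arm.hold(.2)
im,i=snap("A1");print(arm.read_clock(),proj("wrist",[x,y,.08],i))
u,v=map(int,proj("wrist",[x,y,.08],i))
a=cv2.resize(im[v-35:v+20,u-27:u+28],None,fx=7,fy=7,interpolation=cv2.INTER_CUBIC);cv2.imwrite("pics/A1c.png",a);print(u-27,v-35)
E
```

```text
26.7333 [260.20768516 194.28730491]
233 159
```

View pics/B5s.png

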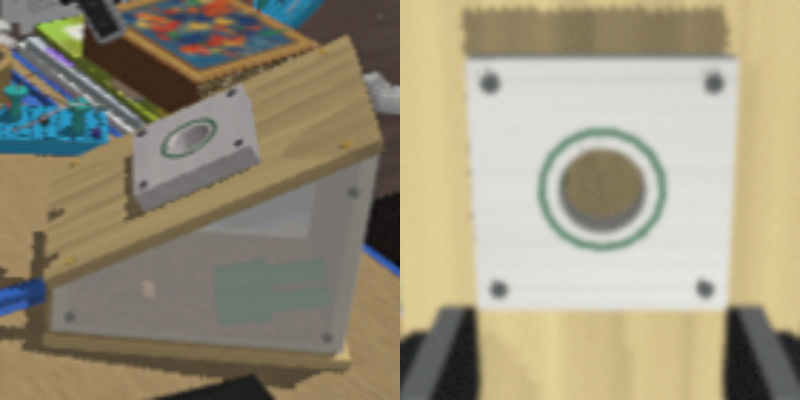

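View pics/A1c.png

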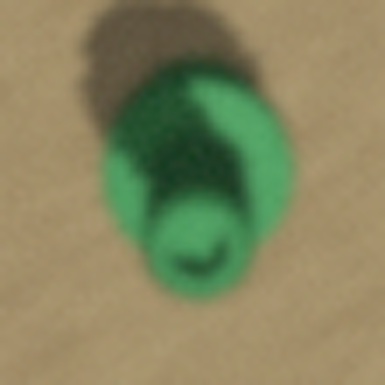

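View pics/A1.png

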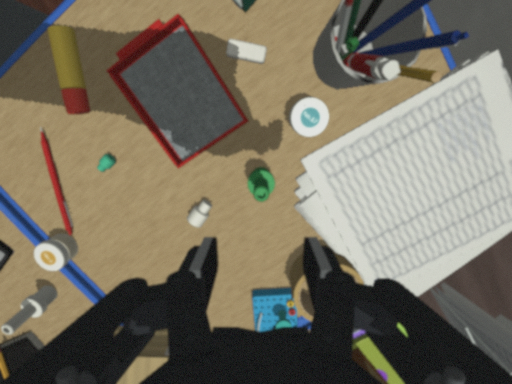

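Both C and B are in the box and the bore is clear. A is free-standing at (261,187), and its collar looks wider than the others.

```bash
python3 - <<'E'
from h import *
i=np.load("A1.npy",allow_pickle=True).item()
t=plane("wrist",(199/7-.5+233,244/7-.5+159),.08,i);print(t)
assert np.hypot(*(t[:2]-CP["A"]))<.004
arm.grip(.04,40)
go((t[0]+CP["A"][0])/2,(t[1]+CP["A"][1])/2,"A")
a=cv2.imread("pics/A3.png");b=cv2.imread("pics/A4.png");cv2.imwrite("pics/A34.png",np.hstack([a[130:330,160:360],b[130:330,160:360]]).repeat(2,0).repeat(2,1))
E
```

```text
[0.58313919 0.04956016 0.08      ]
descend stop False
tcp [0.5836 0.0491 0.0598]
gap 0.014603592971253661
31.325 [ 0.27 -0.23 -0.02] [ -0.22   0.56 -35.12] 0.01507160217140648
ins stop False [ 0.78 -0.07 20.97] [-0.57  0.34 -0.29]
probe 1 1 True [ 0.44  1.94 21.35] [ 0.28 -0.42 -0.05]
probe 1 -1 True [ 0.43 -2.37 20.9 ] [1.21 2.22 1.19]
probe 0 1 True [ 2.84 -0.48 21.46] [-0.58  0.25  0.2 ]
probe 0 -1 True [-1.58 -0.3  21.01] [3.15 0.9  0.96]
[np.float64(0.0006299999999999998), np.float64(-0.00021500000000000013)]
[ 0.51 -0.23 21.06] [-0.31  0.2  -0.12]
collar stop True [ 0.73 -0.04 26.88] [ 0.67 -0.67  4.97] gap 0.014886603683913802
[ 0.69 -0.09 26.74] [ 0.67 -0.81  6.75] 35.6167
```

View pics/A34.png

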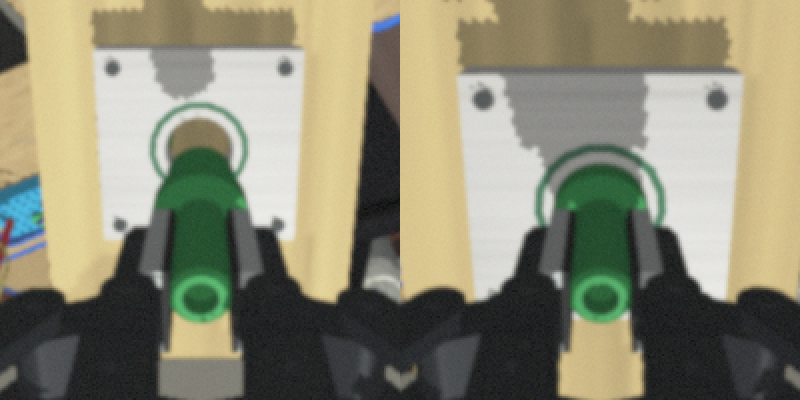

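The collar stopped on the rim at 26.8 mm depth with about 5 N and the nose centred, so A is oversize. Drawing it out and placing it in the tray.

```bash
python3 - <<'E'
from h import *
arm.move_straight(tcp(-.04,.0006,-.0002),qbore(90),vel=.12)
P=[.458,.098];q=qdown(25)
arm.move_pose([*P,.2],q);arm.hold(.1)
arm.move_straight([*P,.08],q,vel=.15);arm.hold(.3)
im,i=snap("T1");print(arm.read_clock(),arm.read_eef_pos(),arm.read_force())
r=arm.move_straight([*P,.0615],q,vel=.02,threshold=3);print(r,arm.read_eef_pos(),arm.read_force(),arm.read_clock())
cv2.imwrite("pics/T1s.png",cv2.resize(arm.read_camera("side")[190:310,180:300,::-1],(600,600),interpolation=2))
E
```

```text
39.2333 [0.45826339 0.09797592 0.08042604] [0.41674756 0.58023982 0.27744716]
True [0.45792595 0.09800902 0.06349021] [-0.77129144 -0.46366071  5.12267497] 40.0083
```

View pics/T1s.png

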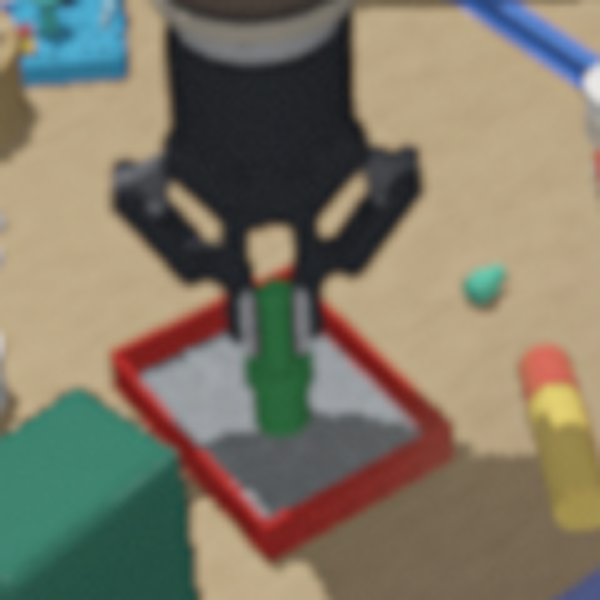

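View pics/T1.png

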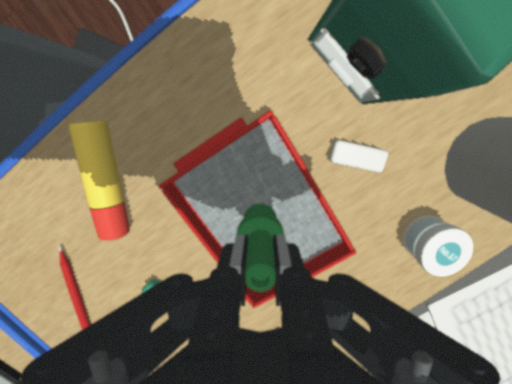

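The side view shows the coupler upright at (280,400), mid-tray, with its foot touching the floor at the expected height. Releasing it.

```bash
python3 - <<'E'
from h import *
P=[.458,.098]
arm.move_straight([*P,.0638],vel=.01);print(arm.read_force())
arm.grip(.04,20);arm.hold(.2)
arm.move_straight([*P,.13],vel=.1)
arm.move_straight([*P,.25],vel=.25);arm.hold(.2)
snap("T2")
for n in("scene","side"): cv2.imwrite(f"pics/{n}9.png",arm.read_camera(n)[...,::-1])
print(arm.read_clock())
E
```

```text
[-0.44675223 -0.02234129 -0.4849678 ]
42.6667
```

View pics/scene9.png

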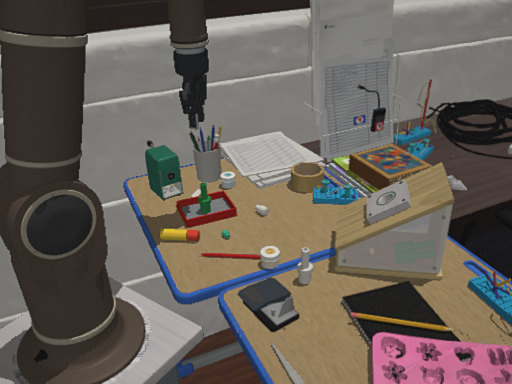

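View pics/side9.png

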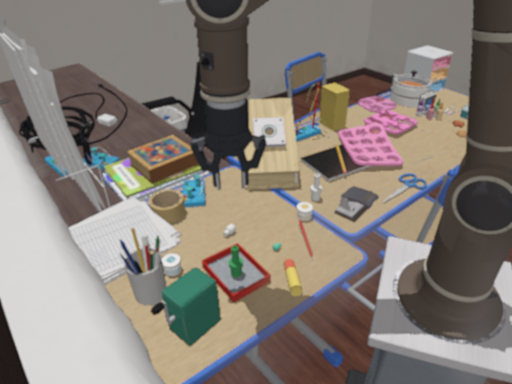

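The oversize coupler stands upright in the tray, at (205,200) in the scene view and (236,262) in the side view. The other two are in the box at (412,250), the bystanders are unmoved and the gripper is clear, so I'm handing in.

```bash
python3 - <<'E'
from bench import arm
arm.sign_off();print(arm.read_clock())
E
```

```text
the job is handed in; nothing more can be done
the job is handed in; nothing more can be done
```

I gauged all three green couplers and handed the job in at about 43 s. Two were sound and are in the box, and one was oversize and stands in the red tray.

| Coupler (start x, y in m) | What the collar did | Where it is now |
|---|---|---|
| C (0.437, -0.076) | went 8 mm into the bore with no force | slid through, seen lying in the box |
| B (0.615, -0.088) | went 8 mm into the bore with no force | slid through, seen lying in the box |
| A (0.583, 0.049) | stopped on the rim at 26.8 mm depth, 5–7 N, nose centred | drawn out, standing upright mid-tray |

- **Last pictures:** the bore was empty after C and again after B, the coupler in the tray is upright, and the gripper is clear of everything. The white look-alike and the bystanders look to be where they were.
- **Disagreement:** feeling the bore walls put its centre about 0.6–0.8 mm up the slope from where the cameras put it. I used the felt centre, and no check failed.

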